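# Draw the red spacer out from under its stack of blanks

### The job

Two stacks of wooden blanks stand on jig boards, one on a red spacer strip and one on a blue one. Pull the red strip out from under its stack by its free end, so that the blanks come down onto their board still neatly stacked, then lay the strip flat on the middle of the cork mat, along the mat. Do not lift or topple the blanks, and leave the stack on the blue strip alone.

Things in the scene. Friction and masses are not known exactly. Their poses are not given: they have to be found in the camera images.
- red_spacer (a point): Centre of the loose red strip, 170 (x) x 30 (y) x 10 mm (z), 40 g. At first level on a fixed 12 mm board (underside 12 mm above bench), +x end under the stack, whose middle is about 52 mm from this point towards +x. Its free -x end, nearer the robot, overhangs the board by about 75 mm: grip across the 30 mm, 58 mm from centre. Drawn straight along -x it clears blanks after 80 mm, the board after 110.
- red_top (a point): Centre of the top one of three loose wooden blanks, each 60 x 100 x 16 mm (x, y, z), about 75 g, flat on the red strip. 62 mm above the bench at first (stack top 70), 10 mm lower once the strip is out. Two fixed slippery white pins, 10 mm thick, 40 mm tall, 70 mm apart, stand on the board at the stack's face nearer the robot, either side of the strip, and hold the blanks back as it is pulled.
- blue_top (a point): Centre of the top blank of the other stack, like the red one in all sizes, on a blue strip and its own board with pins; to be left alone. Either stack may be the left or the right one.
- mat (a point): Centre of the upper face of the fixed, empty cork mat, 240 (x) x 110 (y) x 3 mm, flat on the bench between the two boards.
Not all that is in view belongs to the job. What is shaped like the part that bears red_spacer but purple or white is not meant. What is shaped like the part that bears red_top but orange is not meant.

How it is judged:
On the way:
1. the red strip is drawn out low from under the blanks, which come down in place (horizontal distance between red_spacer and red_top above 0.115 m and height (world z) of red_spacer below 0.09 m and height (world z) of red_top below 0.057 m and distance of red_top from where it was at the start of the episode below 0.025 m), for 0.1 s.
At the end, for the whole second after the job is handed in: Red strip flat on the mat, centre within 40 mm along and 30 mm across of the mat's centre, within 15 degrees of its length; its stack's top blank level (6 degrees), centre 47 to 57 mm high, within 25 mm of its start (10 mm descent included); blue stack's top blank within 10 mm of its start (x of red_spacer in the frame of mat between -0.04 and 0.04 m and y of red_spacer in the frame of mat between -0.03 and 0.03 m and z of red_spacer in the frame of mat below 0.01 m and angle between each of red_spacer, red_top's own z axis and vertical below 0.1 rad and angle between the x axis of red_spacer and the x axis of mat, either way round below 0.26 rad and distance of red_top from where it was at the start of the episode below 0.025 m and height (world z) of red_top between 0.047 and 0.057 m and distance of blue_top from where it was at the start of the episode below 0.01 m); the robot touches nothing.
It fails at once if the red stack's top blank is lifted (centre above 80 mm) (height (world z) of red_top above 0.08 m).
It fails at once if the red stack's top blank tips by more than 20 degrees (angle between red_top's own z axis and vertical above 0.35 rad).
It fails at once if the blue stack is disturbed (top blank more than 15 mm from its start) (distance of blue_top from where it was at the start of the episode above 0.015 m).
It also fails if it takes over 42 s, if anything falls off the work surface, if the arm or the gripper's body presses on something with over 40 N, if the wrist force passes 120 N, or if a joint passes its speed limit or range.

### The arm

A 6-joint arm with a two-finger parallel gripper is mounted at the origin on the work surface. World frame = base frame: x ahead of the robot, y to its left, z up, the work surface at z = 0. Lengths are in m, angles in rad, forces in N, time in s.
With the tool pointing down it reaches from about 0.25 to 0.8 m from the base axis. Payload 3.9 kg.
Tool frame: the origin (TCP) lies at the very end of the fingers, on their centre line; the grasp point (between the pads) lies 19 mm behind it; z points along the fingers, x is the direction in which the jaws open and shut, and the axes are right-handed (so a half turn about z gives the same grasp; the last joint's range is limited). The gripper opens to 85 mm and grips with 20 to 120 N. Pads are 22 mm wide; open, the fingers measure 114 mm over their backs; the gripper's body (76 mm by 85 mm) begins 54 mm behind the grasp point. The pads swing forward as they close: fully open they stand 13 mm farther back than shut.
Start: joints at [1.339, 0.26, -0.138, 1.173, 0, 1.571], TCP at [0.121, 0.511, 0.231] pointing down, gripper open.
Joint ranges: [-2.78, 2.78], [-0.83, 1.72], [-1.28, 1.37], [-1.9, 2.12], [-1.57, 1.48], [-3.14, 3.14]. Speed limits (rad/s): [2.57, 2.57, 3.14, 3.14, 3.14, 3.14].

### API

Orientations are given as a unit quaternion [x, y, z, w].
In Python, from station import arm gives the robot as it stands.
- The arm moves only by the tool drive_tool, never from a script. Its argument "commands" is a list of rows, each an object of numbers: "x", "y", "z": the shift along the tool's x, y, z in mm; "ax", "ay", "az": the turn, a rotation vector about the tool's x, y, z in degrees; "gripper": the opening, from 0 (shut) to 1 (fully open). In form: [{"x": .., "y": .., "z": .., "ax": .., "ay": .., "az": .., "gripper": ..}, ...]. A call has 1 to 20 rows; each row is the pose to reach, as a shift and turn from the pose measured when the call began, along the tool's axes at that moment; what a row does not reach only later rows make up. A row lasts 1/12 s, in which the tool goes at most 41.7 mm and 7.16 degrees, less where a joint would pass 70% of its speed; a pose out of reach is approached as far as the arm can. A call with a gripper value outside its range is refused whole. The fingers move at their own pace and stop on an object; "grip_force" is the grip in N (left out, the last holds). Time passes only in rows, so rows that repeat a pose let the fingers close. It gives the time, the measured TCP pose, the force and the opening at its end, in the units of the state.
- arm.get_obs(): the state, without advancing time (a new reading comes with each control period).
- arm.camera(name): name is "scene" or "top" or "wrist"; returns a dict with "img" (400x640x3 uint8, red, green, blue), "fx", "fy", "cx", "cy" (pixels), "k1" (the pictures are not rectified: a ray, as slopes to the right and down, at radius r is drawn at 1 + k1 r^2 times it, then the intrinsics apply), "rvec" (rotation vector, rad) and "tvec" (3), from world to camera coordinates, as OpenCV has them. Camera axes: x right, y down, z forward; pixel columns grow to the right and rows downward; lengths in m; the calibration is good to about 2 mm. A picture is of the moment at which its call begins. There is no depth.
- arm.hand_in(): hands the job in, once; it reports no verdict.
Trained networks look in the newest picture that a camera, given by its name, has taken for a name from the list of things; names that differ only in an ending like _2 or _b are one class to them, and where a whole thing is asked for, a point or a joint stands for the part that bears it (a point fixed in the world has none). Each returns a list of dicts, best first, with "conf" (0 to 1); they miss things now and then, are a little off and sometimes report something else, mostly with a low value. They report only what shows in the picture. A call takes as long as a camera call. They do not tell look-alikes from the thing itself.
- arm.spot_in(name, camera): "rect" ([left, top, right, bottom] in pixels, round what is visible of it).
- arm.tip_of(name, camera): "position" ([column, row] in pixels: a listed point, or the origin of a listed thing).
The state is a dict: "t": time; "joint_positions": joint angles; "qd": joint speeds; "joint_torque": joint torques, N m; "eef_pos": TCP position; "orientation": TCP orientation; "contact_force": force on the tool from outside, world axes, zero at the start; "moment": the same for the moment, N m; "gripper_width": opening from 0.0 (shut) to 1.0 (fully open).
Only numpy, scipy, OpenCV 4.12 (cv2) and the standard library are available. Lean on these libraries where they do the work, as an engineer would, in place of code of your own. Each camera call takes 0.05 s, during which the arm holds its last target. There are 200 camera calls.

## Working session

There is one attempt and no reset: what is moved stays moved. The work goes in short steps, Python scripts to look and compute and a tool call to move; the robot and the scene stay as the last step left them, time stands still between calls to the robot, and variables do not carry over. Pictures are saved under pics/ and viewed, about 8 in all and at most 12, crops included, and the job is handed in when it is done.

Besides the shell and the picture viewer there is one more tool, called after "Call:" as name(argument=value, ...), one argument or row to a line, values as JSON. drive_tool: Moves the arm, as the interface text tells. Its arguments: {"type":"object","properties":{"commands":{"type":"array"},"grip_force":{"type":"number"}},"required":["commands"]}

```bash
mkdir -p pics; ls; cat > h.py <<'E'
import numpy as np, cv2
from station import arm
from scipy.spatial.transform import Rotation as R
def snap(n,f=None):
    c=arm.camera(n)
    if f: cv2.imwrite('pics/'+f,c['img'][:,:,::-1])
    return c
def ray(c,p):
    d=np.array([(p[0]-c['cx'])/c['fx'],(p[1]-c['cy'])/c['fy']]);s=d.copy()
    for _ in range(20): s=d/(1+c['k1']*(s@s))
    M=cv2.Rodrigues(np.array(c['rvec'],float))[0];t=np.array(c['tvec'],float).ravel()
    return -M.T@t, M.T@np.array([s[0],s[1],1])
def at(c,p,z):
    o,d=ray(c,p); return (o+d*(z-o[2])/d[2]).round(4)
def pix(c,P):
    M=cv2.Rodrigues(np.array(c['rvec'],float))[0];q=M@np.array(P)+np.array(c['tvec']).ravel()
    s=q[:2]/q[2]; s=s*(1+c['k1']*(s@s)); return [round(s[0]*c['fx']+c['cx'],1),round(s[1]*c['fy']+c['cy'],1)]
E
python3 - <<'E'
from h import *
Z=dict(red_spacer=.022,red_top=.062,blue_top=.062,mat=.003)
for n in('top','scene'):
    c=snap(n,n+'0.png'); print(n,ray(c,(320,200)))
    for k,z in Z.items():
        for d in arm.tip_of(k,n)[:3]: print(k,np.round(d['position'],1),round(d['conf'],2),at(c,d['position'],z))
print(arm.get_obs())
E
```

```text
pics
top (array([ 0.29706525, -0.17536212,  1.15383931]), array([ 0.16324585, -0.01547723, -0.98670632]))
red_spacer [480.  188.2] 0.76 [ 0.5291 -0.6528  0.022 ]
red_spacer [298.6 263.6] 0.55 [ 0.3072 -0.1383  0.022 ]
red_top [194.9 240.4] 0.73 [0.3605 0.1388 0.062 ]
red_top [339.  141.7] 0.67 [ 0.6431 -0.242   0.062 ]
blue_top [171.2 152.2] 0.66 [0.6025 0.2243 0.062 ]
mat [251.9 182.5] 0.79 [0.5337 0.003  0.003 ]
scene (array([1.10495398, 0.32397264, 1.34510199]), array([-0.41800262, -0.33915492, -0.84282432]))
red_spacer [225.9 155. ] 0.89 [ 0.5301 -0.6231  0.022 ]
red_spacer [356.3 187. ] 0.86 [ 0.3163 -0.1431  0.022 ]
red_spacer [287.  217.8] 0.55 [ 0.5828 -0.2488  0.022 ]
red_top [274.7 223.3] 0.98 [ 0.6422 -0.2486  0.062 ]
red_top [412.4 244.5] 0.82 [0.401  0.1568 0.062 ]
blue_top [395.5 299.5] 0.71 [0.5955 0.2243 0.062 ]
mat [351.5 254.4] 0.76 [0.5379 0.0097 0.003 ]
mat [395.5 300.5] 0.25 [0.5749 0.2217 0.003 ]
{'t': 0.5, 'joint_positions': array([ 1.33901009e+00,  2.60004205e-01, -1.38154674e-01,  1.17269700e+00,
       -3.75589354e-06,  1.57082458e+00]), 'qd': array([-1.61624097e-04, -6.92333353e-04,  1.60966120e-03,  1.15066761e-03,
       -4.20598654e-04,  9.95902204e-05]), 'joint_torque': array([-4.80390063e-04, -4.05247629e+01,  2.54000098e+01,  3.17090104e-03,
       -1.26263658e-04,  3.08217302e-06]), 'eef_pos': array([0.12059371, 0.51092377, 0.23128137]), 'orientation': array([ 7.84137694e-01,  6.20586880e-01, -2.21806951e-05,  1.99503689e-05]), 'contact_force': array([0.37421584, 0.44294196, 0.18016338]), 'moment': array([-0.0168283 ,  0.00929008,  0.08136468]), 'gripper_width': 0.9978323730705073}
```

View pics/top0.png

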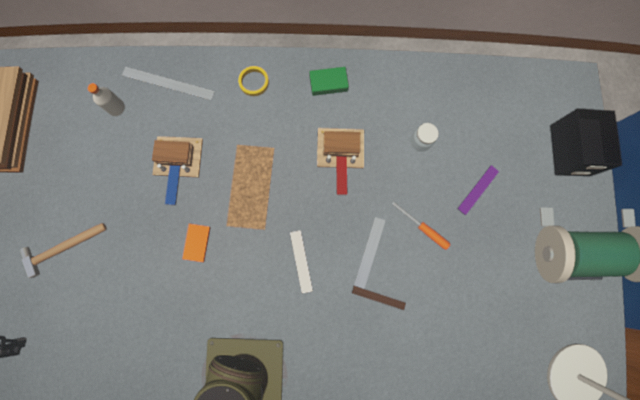

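View pics/scene0.png

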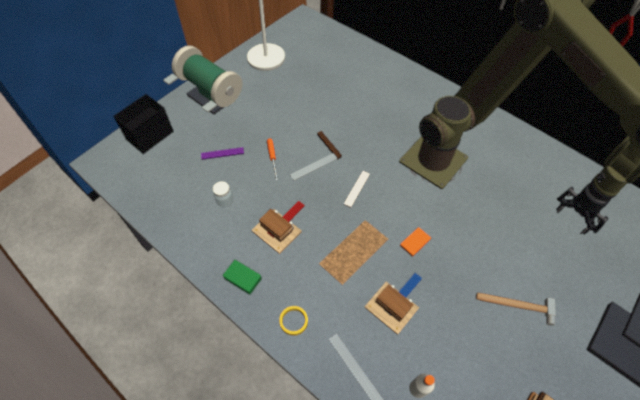

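Both pictures show the red strip's tail at top (342,175) / scene (293,212) with its stack at top (342,140) / scene (276,224). Look-alikes in the top view are the purple strip (478,190), the white strip (300,262), the blue strip (172,185) and the orange slab (196,243). I choose the red tail at (342,175). Next I measure it by colour and check it in a crop.

```bash
python3 - <<'E'
from h import *
def axis(c,m,z):
    n,l,s,_=cv2.connectedComponentsWithStats(m.astype(np.uint8)); i=1+np.argmax(s[1:,4])
    cn=cv2.findContours((l==i).astype(np.uint8),0,1)[0][0][:,0,:]
    P=np.array([at(c,p,z)[:2] for p in cn])*1000
    (r)=cv2.minAreaRect(P.astype(np.float32)); return s[i],np.round(cv2.boxPoints(r)),np.round(r[0]),np.round(r[1]),round(r[2],1)
for n in('top','scene'):
    c=snap(n); h=cv2.cvtColor(c['img'],cv2.COLOR_RGB2HSV).astype(int)
    red=((h[...,0]<6)|(h[...,0]>172))&(h[...,1]>150)&(h[...,2]>60)
    blue=(h[...,0]>100)&(h[...,0]<125)&(h[...,1]>140)
    if n=='top': blue[:,500:]=0; red[:,:300]=0;red[:,380:]=0
    else: blue[:250]=0
    print(n,'red',*axis(c,red,.022)); print('blue',*axis(c,blue,.022))
    mat=(h[...,0]>6)&(h[...,0]<20)&(h[...,1]>90); w=np.zeros_like(mat)
    if n=='top': w[140:235,220:280]=1
    else: w[215:285,315:390]=1
    print('mat',*axis(c,mat&w,.003))
    x,y=(342,155) if n=='top' else (283,220)
    cv2.imwrite(f'pics/{n}1.png',cv2.resize(c['img'][y-50:y+50,x-60:x+60,::-1],None,fx=5,fy=5,interpolation=2))
a=cv2.imread('pics/top1.png');b=cv2.imread('pics/scene1.png');cv2.imwrite('pics/both1.png',cv2.resize(np.hstack([a,b]),(800,333)))
E
```

```text
top red [337 157  10  37 316] [[ 505. -242.]
 [ 506. -266.]
 [ 611. -262.]
 [ 610. -238.]] [ 558. -252.] [105.  24.] 2.2
blue [166 166  13  38 254] [[465. 216.]
 [573. 213.]
 [574. 237.]
 [466. 241.]] [520. 227.] [ 25. 108.] 87.9
mat [ 227  145   47   84 2951] [[403. -38.]
 [638. -54.]
 [645.  52.]
 [410.  68.]] [524.   7.] [106. 236.] 86.1
scene red [283 202  21  20 157] [[ 504. -239.]
 [ 504. -266.]
 [ 591. -265.]
 [ 590. -237.]] [ 547. -252.] [87. 28.] 1.2
blue [400 274  21  22 192] [[463. 217.]
 [549. 214.]
 [550. 240.]
 [464. 243.]] [506. 229.] [26. 86.] 88.0
mat [ 320  221   67   63 1890] [[399. -37.]
 [636. -55.]
 [644.  52.]
 [407.  69.]] [522.   7.] [106. 237.] 85.8
```

View pics/both1.png

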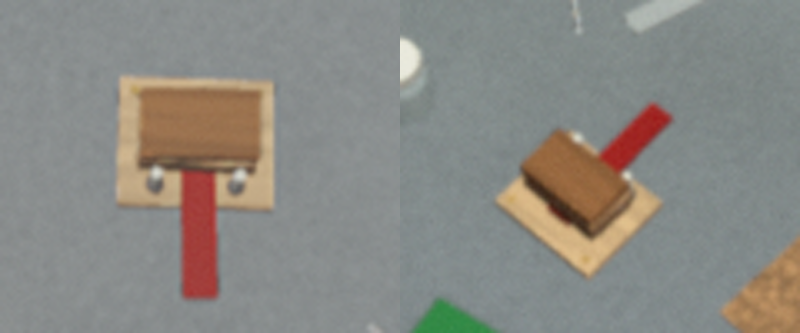

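The crop confirms the choice: a red tail under three brown blanks between two white pins. The strip's free end is at about (0.503,-0.2525) with its axis at +1.7°, and the mat centre is (0.523,0.007) at -3.9°. Now I move to hover over the grip point (0.530,-0.252).

Call:
drive_tool(
  commands=[
    {"x":-324,"y":286,"z":20,"az":-7,"gripper":0.7},
    {"x":-324,"y":286,"z":20,"az":-15,"gripper":0.7},
    {"x":-324,"y":286,"z":20,"az":-15,"gripper":0.7},
    {"x":-324,"y":286,"z":20,"az":-15,"gripper":0.7},
    {"x":-324,"y":286,"z":20,"az":-15,"gripper":0.7},
    {"x":-324,"y":286,"z":20,"az":-15,"gripper":0.7},
    {"x":-324,"y":286,"z":20,"az":-15,"gripper":0.7},
    {"x":-324,"y":286,"z":20,"az":-15,"gripper":0.7},
    {"x":-324,"y":286,"z":20,"az":-15,"gripper":0.7},
    {"x":-324,"y":286,"z":20,"az":-15,"gripper":0.7},
    {"x":-648,"y":573,"z":90,"az":-15,"gripper":0.7},
    {"x":-648,"y":573,"z":90,"az":-15,"gripper":0.7},
    {"x":-648,"y":573,"z":90,"az":-15,"gripper":0.7},
    {"x":-648,"y":573,"z":90,"az":-15,"gripper":0.7},
    {"x":-648,"y":573,"z":90,"az":-15,"gripper":0.7},
    {"x":-648,"y":573,"z":90,"az":-15,"gripper":0.7},
    {"x":-648,"y":573,"z":90,"az":-15,"gripper":0.7},
    {"x":-648,"y":573,"z":90,"az":-15,"gripper":0.7},
    {"x":-648,"y":573,"z":90,"az":-15,"gripper":0.7},
    {"x":-648,"y":573,"z":90,"az":-15,"gripper":0.7},
  ],
  grip_force=60,
)

```text
invalid input
```

Call:
drive_tool(
  commands=[
    {"x":-324,"y":286,"z":20,"ax":0,"ay":0,"az":-7,"gripper":0.7},
  ],
  grip_force=60,
)

```text
t: 0.68
eef_pos: [0.1393, 0.4802, 0.2294]
orientation: [0.743, 0.67, 0.002, -0.003]
contact_force: [2.3, 1.5, 0.7]
gripper_width: 0.883
```

Call:
drive_tool(
  commands=[
    {"x":-688,"y":464,"z":40,"ax":0,"ay":0,"az":-7.6,"gripper":0.7},
    {"x":-688,"y":464,"z":40,"ax":0,"ay":0,"az":-7.6,"gripper":0.7},
    {"x":-688,"y":464,"z":40,"ax":0,"ay":0,"az":-7.6,"gripper":0.7},
    {"x":-688,"y":464,"z":40,"ax":0,"ay":0,"az":-7.6,"gripper":0.7},
    {"x":-688,"y":464,"z":40,"ax":0,"ay":0,"az":-7.6,"gripper":0.7},
    {"x":-688,"y":464,"z":40,"ax":0,"ay":0,"az":-7.6,"gripper":0.7},
    {"x":-688,"y":464,"z":40,"ax":0,"ay":0,"az":-7.6,"gripper":0.7},
    {"x":-688,"y":464,"z":40,"ax":0,"ay":0,"az":-7.6,"gripper":0.7},
    {"x":-688,"y":464,"z":40,"ax":0,"ay":0,"az":-7.6,"gripper":0.7},
    {"x":-688,"y":464,"z":40,"ax":0,"ay":0,"az":-7.6,"gripper":0.7},
    {"x":-688,"y":464,"z":40,"ax":0,"ay":0,"az":-7.6,"gripper":0.7},
    {"x":-688,"y":464,"z":40,"ax":0,"ay":0,"az":-7.6,"gripper":0.7},
    {"x":-688,"y":464,"z":40,"ax":0,"ay":0,"az":-7.6,"gripper":0.7},
    {"x":-688,"y":464,"z":100,"ax":0,"ay":0,"az":-7.6,"gripper":0.7},
    {"x":-688,"y":464,"z":100,"ax":0,"ay":0,"az":-7.6,"gripper":0.7},
    {"x":-688,"y":464,"z":100,"ax":0,"ay":0,"az":-7.6,"gripper":0.7},
    {"x":-688,"y":464,"z":100,"ax":0,"ay":0,"az":-7.6,"gripper":0.7},
    {"x":-688,"y":464,"z":100,"ax":0,"ay":0,"az":-7.6,"gripper":0.7},
    {"x":-688,"y":464,"z":100,"ax":0,"ay":0,"az":-7.6,"gripper":0.7},
    {"x":-688,"y":464,"z":100,"ax":0,"ay":0,"az":-7.6,"gripper":0.7},
  ],
)

```text
t: 2.35
eef_pos: [0.5291, -0.2518, 0.1245]
orientation: [0.697, 0.717, 0.002, -0.002]
contact_force: [0.9, 0.8, 0.7]
gripper_width: 0.703
```

```bash
python3 - <<'E'
from h import *
o=arm.get_obs(); print(o['eef_pos'],R.from_quat(o['orientation']).as_matrix().round(4),o['contact_force'])
c=snap('wrist','w0.png')
h=cv2.cvtColor(c['img'],cv2.COLOR_RGB2HSV).astype(int)
m=(((h[...,0]<6)|(h[...,0]>172))&(h[...,1]>140)&(h[...,2]>50)).astype(np.uint8)
n,l,s,_=cv2.connectedComponentsWithStats(m);i=1+np.argmax(s[1:,4])
cn=cv2.findContours((l==i).astype(np.uint8),0,1)[0][0][:,0,:]
P=np.array([at(c,p,.022)[:2] for p in cn])*1000
print(s[i],cv2.boxPoints(cv2.minAreaRect(P.astype(np.float32))).round())
E
```

```text
[ 0.52912257 -0.25175416  0.12454912] [[-2.850e-02  9.996e-01 -1.000e-04]
 [ 9.996e-01  2.850e-02  6.400e-03]
 [ 6.400e-03  1.000e-04 -1.000e+00]] [0.87679939 0.82083833 0.66976773]
[ 292  161   41  138 5262] [[ 502. -240.]
 [ 503. -270.]
 [ 615. -267.]
 [ 614. -238.]]
```

View pics/w0.png

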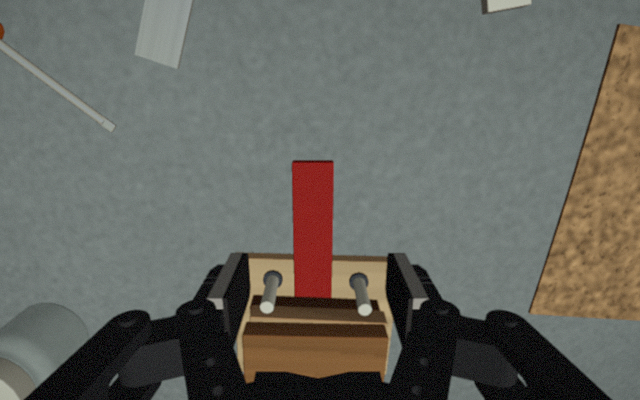

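The wrist view shows the red strip straight below, between the open fingers (column 313, end at row 161). It lies 2 mm further to −y than I measured first. I correct for that and descend.

Call:
drive_tool(
  commands=[
    {"x":-2,"y":1,"z":40,"ax":0,"ay":0,"az":0,"gripper":0.7},
    {"x":-2,"y":1,"z":80,"ax":0,"ay":0,"az":0,"gripper":0.7},
    {"x":-2,"y":1,"z":105,"ax":0,"ay":0,"az":0,"gripper":0.7},
    {"x":-2,"y":1,"z":115,"ax":0,"ay":0,"az":0,"gripper":0.7},
    {"x":-2,"y":1,"z":119,"ax":0,"ay":0,"az":0,"gripper":0.7},
    {"x":-2,"y":1,"z":119,"ax":0,"ay":0,"az":0,"gripper":0.7},
    {"x":-2,"y":1,"z":119,"ax":0,"ay":0,"az":0,"gripper":0.7},
  ],
)

```text
t: 2.98
eef_pos: [0.5358, -0.2608, 0.0046]
orientation: [0.698, 0.716, 0.002, 0.002]
contact_force: [-0.4, -0.8, -0.3]
gripper_width: 0.7
```

Call:
drive_tool(
  commands=[
    {"x":6.5,"y":-5.6,"z":0,"ax":0,"ay":0,"az":0,"gripper":0.7},
    {"x":6.5,"y":-5.6,"z":0,"ax":0,"ay":0,"az":0,"gripper":0.7},
    {"x":6.5,"y":-5.6,"z":0,"ax":0,"ay":0,"az":0,"gripper":0.7},
  ],
)

```text
t: 3.23
eef_pos: [0.5306, -0.2543, 0.0062]
orientation: [0.698, 0.716, 0.002, 0.003]
contact_force: [0.6, -0.9, 0.2]
gripper_width: 0.695
```

```bash
python3 - <<'E'
from h import *
c=snap('wrist','w1.png')
o=arm.get_obs(); print(o['eef_pos'],R.from_quat(o['orientation']).as_matrix().round(4),o['contact_force'])
E
```

```text
[ 0.53063075 -0.25452423  0.00593807] [[-0.0252  0.9997  0.007 ]
 [ 0.9997  0.0253 -0.0016]
 [-0.0018  0.0069 -1.    ]] [-1.03213001  0.52680579 -0.20228341]
```

View pics/w1.png

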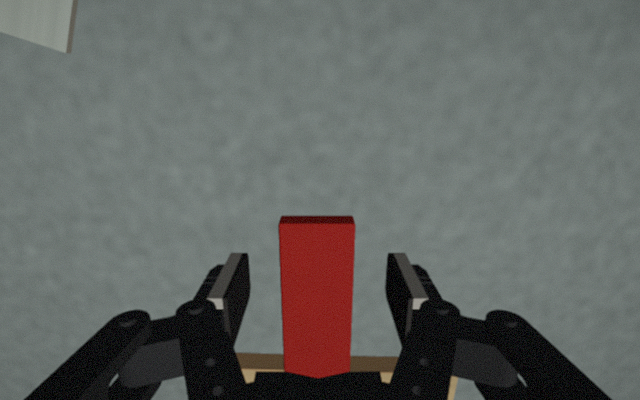

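The strip (column 316) is centred between the pads, so I close.

Call:
drive_tool(
  commands=[
    {"x":0,"y":0,"z":2,"ax":0,"ay":0,"az":0,"gripper":0.5},
    {"x":0,"y":0,"z":2,"ax":0,"ay":0,"az":0,"gripper":0.4},
    {"x":0,"y":0,"z":2,"ax":0,"ay":0,"az":0,"gripper":0.3},
    {"x":0,"y":0,"z":2,"ax":0,"ay":0,"az":0,"gripper":0.2},
    {"x":0,"y":0,"z":2,"ax":0,"ay":0,"az":0,"gripper":0.2},
    {"x":0,"y":0,"z":2,"ax":0,"ay":0,"az":0,"gripper":0.2},
  ],
  grip_force=40,
)

```text
t: 3.78
eef_pos: [0.5308, -0.2546, 0.0042]
orientation: [0.698, 0.716, 0.002, 0.003]
contact_force: [-0.8, 0.6, 2.6]
gripper_width: 0.34
```

Call:
drive_tool(
  commands=[
    {"x":0,"y":-8,"z":0,"ax":0,"ay":0,"az":0,"gripper":0.2},
    {"x":0,"y":-20,"z":0,"ax":0,"ay":0,"az":0,"gripper":0.2},
    {"x":0,"y":-34,"z":0,"ax":0,"ay":0,"az":0,"gripper":0.2},
    {"x":0,"y":-48,"z":0,"ax":0,"ay":0,"az":0,"gripper":0.2},
    {"x":0,"y":-62,"z":-1,"ax":0,"ay":0,"az":0,"gripper":0.2},
    {"x":0,"y":-76,"z":-1,"ax":0,"ay":0,"az":0,"gripper":0.2},
    {"x":0,"y":-90,"z":-1,"ax":0,"ay":0,"az":0,"gripper":0.2},
    {"x":0,"y":-104,"z":-1,"ax":0,"ay":0,"az":0,"gripper":0.2},
    {"x":0,"y":-118,"z":-1,"ax":0,"ay":0,"az":0,"gripper":0.2},
    {"x":0,"y":-130,"z":-1,"ax":0,"ay":0,"az":0,"gripper":0.2},
    {"x":0,"y":-130,"z":-1,"ax":0,"ay":0,"az":0,"gripper":0.2},
    {"x":0,"y":-130,"z":-1,"ax":0,"ay":0,"az":0,"gripper":0.2},
  ],
)

```text
t: 4.78
eef_pos: [0.4001, -0.2578, 0.0041]
orientation: [0.698, 0.716, 0.002, 0.003]
contact_force: [0.3, 0.1, -0.4]
gripper_width: 0.339
```

```bash
python3 - <<'E'
from h import *
o=arm.get_obs(); print(o['t'],o['eef_pos'],R.from_quat(o['orientation']).as_matrix().round(4),o['gripper_width'])
a=snap('top')
for k,z in(('red_top',.052),('red_spacer',.017)):
    for d in arm.tip_of(k,'top')[:3]: print(k,np.round(d['position']),round(d['conf'],2),at(a,d['position'],z))
b=snap('scene')
for d in arm.tip_of('red_top','scene')[:3]: print(np.round(d['position']),at(b,d['position'],.052))
cv2.imwrite('pics/both2.png',cv2.resize(np.hstack([a['img'][105:225,270:420],b['img'][150:270,220:370]])[:,:,::-1],(800,320),interpolation=2))
E
```

```text
4.7833 [ 0.40006456 -0.25775007  0.00407262] [[-0.0243  0.9997  0.0069]
 [ 0.9997  0.0243 -0.0013]
 [-0.0014  0.0069 -1.    ]] 0.3394880879232626
red_top [194. 240.] 0.75 [0.3629 0.1445 0.052 ]
red_top [340. 142.] 0.66 [ 0.6467 -0.2446  0.052 ]
red_spacer [479. 190.] 0.82 [ 0.5256 -0.6505  0.017 ]
red_spacer [171. 151.] 0.57 [0.6199 0.2424 0.017 ]
[411. 242.] [0.3925 0.1469 0.052 ]
[272. 226.] [ 0.652  -0.2536  0.052 ]
```

View pics/both2.png

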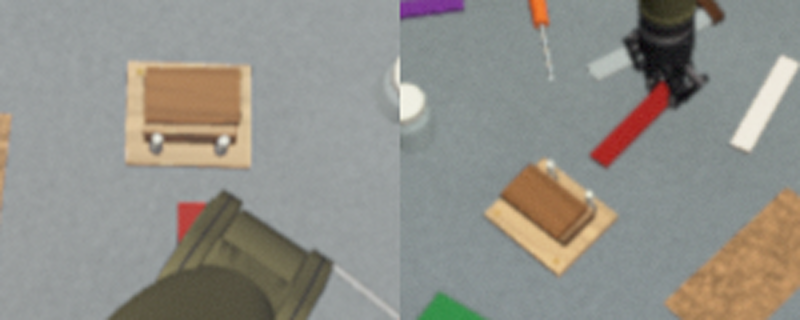

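The strip is clear of the stack. The blanks are down on their board, moved back by a few mm, with the top blank looking level. Next I lift the strip and carry it over the mat.

Call:
drive_tool(
  commands=[
    {"x":0,"y":0,"z":-25,"ax":0,"ay":0,"az":0,"gripper":0.2},
    {"x":0,"y":0,"z":-50,"ax":0,"ay":0,"az":0,"gripper":0.2},
    {"x":10,"y":3,"z":-65,"ax":0,"ay":0,"az":0,"gripper":0.2},
    {"x":30,"y":8,"z":-65,"ax":0,"ay":0,"az":1,"gripper":0.2},
    {"x":60,"y":16,"z":-65,"ax":0,"ay":0,"az":2,"gripper":0.2},
    {"x":90,"y":24,"z":-65,"ax":0,"ay":0,"az":3,"gripper":0.2},
    {"x":120,"y":33,"z":-65,"ax":0,"ay":0,"az":4,"gripper":0.2},
    {"x":150,"y":41,"z":-65,"ax":0,"ay":0,"az":5.3,"gripper":0.2},
    {"x":180,"y":49,"z":-65,"ax":0,"ay":0,"az":5.3,"gripper":0.2},
    {"x":210,"y":57,"z":-65,"ax":0,"ay":0,"az":5.3,"gripper":0.2},
    {"x":235,"y":65,"z":-65,"ax":0,"ay":0,"az":5.3,"gripper":0.2},
    {"x":255,"y":70,"z":-65,"ax":0,"ay":0,"az":5.3,"gripper":0.2},
    {"x":267,"y":72.5,"z":-65,"ax":0,"ay":0,"az":5.3,"gripper":0.2},
    {"x":267,"y":72.5,"z":-65,"ax":0,"ay":0,"az":5.3,"gripper":0.2},
    {"x":267,"y":72.5,"z":-65,"ax":0,"ay":0,"az":5.3,"gripper":0.2},
    {"x":267,"y":72.5,"z":-65,"ax":0,"ay":0,"az":5.3,"gripper":0.2},
  ],
)

```text
t: 6.37
eef_pos: [0.4669, 0.0105, 0.0692]
orientation: [0.73, 0.683, 0.002, 0.004]
contact_force: [-0.5, 0.1, -0.7]
gripper_width: 0.34
```

```bash
python3 - <<'E'
from h import *
o=arm.get_obs(); print(o['t'],o['eef_pos'],R.from_quat(o['orientation']).as_matrix().round(4),o['gripper_width'],o['contact_force'])
a=snap('wrist');b=snap('scene')
cv2.imwrite('pics/both3.png',np.hstack([cv2.resize(a['img'],(480,300)),cv2.resize(b['img'][150:300,250:410],(320,300))])[:,:,::-1])
E
```

```text
6.3667 [0.46688659 0.01048352 0.06916439] [[ 0.0665  0.9978  0.0079]
 [ 0.9978 -0.0665 -0.0026]
 [-0.0021  0.0081 -1.    ]] 0.34031513420155035 [-0.50477701  0.10017167 -0.67880543]
```

View pics/both3.png

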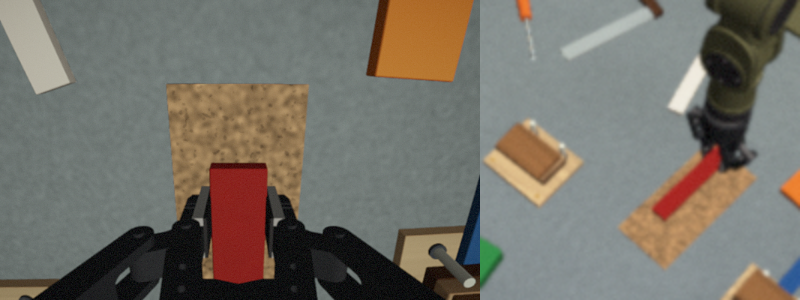

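The strip hangs level over the mat, centred on it and aligned with it. I lower it slowly.

Call:
drive_tool(
  commands=[
    {"x":0,"y":0,"z":25,"ax":0,"ay":0,"az":0,"gripper":0.2},
    {"x":0,"y":0,"z":48,"ax":0,"ay":0,"az":0,"gripper":0.2},
    {"x":0,"y":0,"z":58,"ax":0,"ay":0,"az":0,"gripper":0.2},
    {"x":0,"y":0,"z":62,"ax":0,"ay":0,"az":0,"gripper":0.2},
    {"x":0,"y":0,"z":64,"ax":0,"ay":0,"az":0,"gripper":0.2},
    {"x":0,"y":0,"z":64,"ax":0,"ay":0,"az":0,"gripper":0.2},
  ],
)

```text
t: 6.97
eef_pos: [0.4674, 0.0093, 0.0052]
orientation: [0.731, 0.682, 0.002, 0.004]
contact_force: [0.2, 0.0, 0.4]
gripper_width: 0.338
```

Call:
drive_tool(
  commands=[
    {"x":0,"y":0,"z":1,"ax":0,"ay":0,"az":0,"gripper":0.2},
    {"x":0,"y":0,"z":1,"ax":0,"ay":0,"az":0,"gripper":0.2},
  ],
)

```text
t: 7.13
eef_pos: [0.4683, 0.0092, 0.005]
orientation: [0.731, 0.682, 0.003, 0.004]
contact_force: [-0.4, 0.2, -0.2]
gripper_width: 0.337
```

Call:
drive_tool(
  commands=[
    {"x":0,"y":-1,"z":1,"ax":0,"ay":0,"az":0,"gripper":0.2},
    {"x":0,"y":-1,"z":2,"ax":0,"ay":0,"az":0,"gripper":0.2},
    {"x":0,"y":-1,"z":2.5,"ax":0,"ay":0,"az":0,"gripper":0.2},
  ],
)

```text
t: 7.38
eef_pos: [0.4676, 0.0093, 0.0028]
orientation: [0.731, 0.682, 0.003, 0.005]
contact_force: [0.1, -0.4, 6.1]
gripper_width: 0.344
```

Light contact at 6 N, so I release and then rise.

Call:
drive_tool(
  commands=[
    {"x":0,"y":0,"z":-1,"ax":0,"ay":0,"az":0,"gripper":0.45},
    {"x":0,"y":0,"z":-1,"ax":0,"ay":0,"az":0,"gripper":0.7},
    {"x":0,"y":0,"z":-1,"ax":0,"ay":0,"az":0,"gripper":0.7},
    {"x":0,"y":0,"z":-1,"ax":0,"ay":0,"az":0,"gripper":0.7},
    {"x":0,"y":0,"z":-1,"ax":0,"ay":0,"az":0,"gripper":0.7},
    {"x":0,"y":0,"z":-20,"ax":0,"ay":0,"az":0,"gripper":0.7},
    {"x":0,"y":0,"z":-60,"ax":0,"ay":0,"az":0,"gripper":0.7},
    {"x":0,"y":0,"z":-100,"ax":0,"ay":0,"az":0,"gripper":0.7},
    {"x":0,"y":-40,"z":-130,"ax":0,"ay":0,"az":0,"gripper":0.7},
    {"x":0,"y":-80,"z":-130,"ax":0,"ay":0,"az":0,"gripper":0.7},
    {"x":0,"y":-120,"z":-130,"ax":0,"ay":0,"az":0,"gripper":0.7},
    {"x":0,"y":-120,"z":-130,"ax":0,"ay":0,"az":0,"gripper":0.7},
    {"x":0,"y":-120,"z":-130,"ax":0,"ay":0,"az":0,"gripper":0.7},
  ],
)

```text
t: 8.47
eef_pos: [0.3425, 0.0179, 0.131]
orientation: [0.731, 0.682, 0.002, 0.004]
contact_force: [0.8, -0.3, -0.4]
gripper_width: 0.698
```

```bash
python3 - <<'E'
from h import *
o=arm.get_obs(); print(o['t'],o['eef_pos'],o['gripper_width'],o['contact_force'])
a=snap('top');b=snap('scene')
for n,c in(('top',a),('scene',b)):
    h=cv2.cvtColor(c['img'],cv2.COLOR_RGB2HSV).astype(int)
    m=(((h[...,0]<6)|(h[...,0]>172))&(h[...,1]>140)&(h[...,2]>50)).astype(np.uint8)
    m[:150]=0; m[:,:200]=0;m[:,420:]=0
    N,l,s,_=cv2.connectedComponentsWithStats(m);i=1+np.argmax(s[1:,4])
    cn=cv2.findContours((l==i).astype(np.uint8),0,1)[0][0][:,0,:]
    r=cv2.minAreaRect(np.array([at(c,p,.013)[:2]*1000 for p in cn]).astype(np.float32))
    print(n,s[i],r,cv2.boxPoints(r).round())
    for k,z in(('red_top',.052),('blue_top',.062)):
        for d in arm.tip_of(k,n)[:3]: print(k,np.round(d['position']),round(d['conf'],2),at(c,d['position'],z))
cv2.imwrite('pics/both4.png',np.hstack([cv2.resize(a['img'][110:250,230:390],(400,350),interpolation=2),cv2.resize(b['img'][160:300,240:400],(400,350),interpolation=2)])[:,:,::-1])
E
```

```text
8.4667 [0.34247093 0.01785005 0.13104214] 0.6982090895672907 [ 0.79430327 -0.28326746 -0.37579587]
top [242 157  17  58 556] ((524.0736694335938, 6.612375259399414), (27.56028938293457, 167.4881134033203), 85.98582458496094) [[440.  -1.]
 [607. -13.]
 [609.  14.]
 [441.  26.]]
red_top [343. 143.] 0.9 [ 0.6431 -0.2533  0.052 ]
red_top [252. 186.] 0.6 [ 0.5133 -0.0063  0.052 ]
blue_top [169. 149.] 0.7 [0.6116 0.2312 0.062 ]
scene [335 233  38  36 362] ((523.74658203125, 7.614091873168945), (28.516986846923828, 168.5473175048828), 85.4595718383789) [[439.   0.]
 [607. -13.]
 [609.  15.]
 [441.  28.]]
red_top [270. 226.] 0.9 [ 0.6574 -0.2556  0.052 ]
red_top [411. 245.] 0.62 [0.4008 0.1517 0.052 ]
blue_top [396. 300.] 0.71 [0.5962 0.2256 0.062 ]
```

View pics/both4.png

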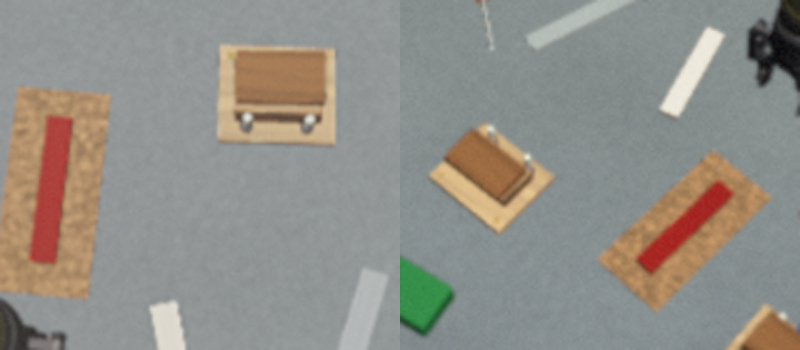

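The strip lies flat on the mat with its centre at (0.524,0.007) at -4°, matching the mat. In the top view the upper blanks seem set back a little from the bottom one, so I check the shift of the top blank against its start.

```bash
python3 - <<'E'
from h import *
out=[]
for n,off in(('top',(315,125)),('scene',(250,200))):
    c=snap(n); old=cv2.imread(f'pics/{n}0.png')[:,:,::-1]
    # rectify plane of the top face: x .57..71, y -.34..-.16, 0.5 mm/px
    for im,z in((old,.070),(c['img'],.060)):
        X,Y=np.meshgrid(np.linspace(.71,.57,281),np.linspace(-.17,-.33,321),indexing='ij')
        M=cv2.Rodrigues(np.array(c['rvec'],float))[0];q=np.stack([X,Y,X*0+z],-1)@M.T+np.array(c['tvec']).ravel()
        s=q[...,:2]/q[...,2:];s*=1+c['k1']*(s**2).sum(-1,keepdims=True)
        r=cv2.remap(np.ascontiguousarray(im),(s[...,0]*c['fx']+c['cx']).astype(np.float32),(s[...,1]*c['fy']+c['cy']).astype(np.float32),cv2.INTER_CUBIC)
        out.append(r)
        m=r.astype(int)[:,120:200].mean(1).mean(1); print(n,z,[int(v) for v in m[::8]])
for i in (0,2):
    d=np.float32(cv2.cvtColor(out[i],7))[60:200],np.float32(cv2.cvtColor(out[i+1],7))[60:200]
    print('shift px(.5mm): dcol,drow',cv2.phaseCorrelate(*d,cv2.createHanningWindow(d[0].shape[::-1],cv2.CV_32F)))
g=np.vstack([np.hstack(out[:2]),np.hstack(out[2:])]).copy()
for k in range(0,281,20):
    for b in(0,281): g[b+k,::4]=255
cv2.imwrite('pics/rect.png',g[:,:,::-1])
E
```

```text
top 0.07 [140, 141, 140, 141, 141, 140, 138, 145, 170, 160, 119, 109, 115, 117, 118, 116, 115, 115, 115, 116, 116, 112, 107, 109, 99, 90, 104, 79, 102, 118, 116, 116, 115, 114, 112, 103]
top 0.06 [150, 150, 150, 150, 149, 148, 153, 173, 139, 116, 122, 126, 126, 125, 124, 123, 124, 124, 124, 122, 117, 116, 116, 110, 153, 165, 115, 78, 93, 156, 180, 175, 172, 173, 151, 132]
scene 0.07 [170, 168, 172, 178, 177, 166, 128, 68, 46, 49, 76, 96, 102, 106, 107, 108, 106, 105, 105, 106, 106, 104, 98, 95, 100, 119, 123, 115, 112, 111, 112, 110, 110, 110, 111, 109]
scene 0.06 [167, 176, 174, 179, 182, 183, 177, 133, 87, 98, 103, 108, 112, 110, 110, 109, 108, 109, 109, 108, 103, 100, 104, 127, 153, 165, 168, 158, 142, 138, 139, 139, 138, 139, 139, 139]
shift px(.5mm): dcol,drow ((6.009252616161632, 0.7375029045990544), 0.0594702000501061)
shift px(.5mm): dcol,drow ((0.2502864275889465, 4.0805181545126175), 0.08473925801461617)
```

View pics/rect.png

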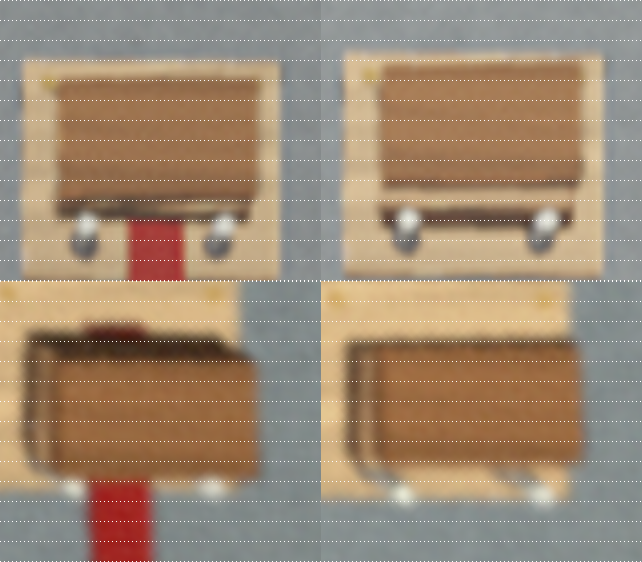

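The top blank moved only about 6 mm back plus the 10 mm drop, roughly 12 mm in all, which is inside the 25 mm limit. Its outline still fits a level face at 60 mm height. I hand in.

```bash
python3 -c "
from h import *
print(arm.hand_in(), arm.get_obs()['t'])"
```

```text
the job is handed in; nothing more can be done
the job is handed in; nothing more can be done
```

I pulled the red strip straight out from under its stack, carried it to the cork mat, laid it there and handed the job in. The clock read about 8.5 s at the last reading before the hand-in, and the hand-in gave no verdict.

Last checks:
- **Red strip:** it lies on the mat with its centre at about (0.524, 0.007). The mat's centre is (0.523, 0.007). The strip's angle matches the mat's within about 1°, and its outline in both cameras fits a strip lying flat.
- **Red stack:** it is down on its board and the top blank looks level. The upper blanks were pushed back about 6 mm and no longer rest against the pins. With the 10 mm drop, the top blank moved about 12 mm in all, against a limit of 25 mm.
- **Blue stack:** the gripper never went near it. One camera put its top blank within 2 mm of the start and the other about 11 mm off. I put the second down to scatter in the network's reading, but I did not check it further.
- **Robot:** the gripper is open and clear of everything. The highest contact force I read was about 6 N, when the fingertips touched the mat. They could not go low enough to set the strip all the way down, so it dropped the last 8 mm or so.

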